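Press the red lid shut

ROBOT

A 6-joint arm with a two-finger parallel gripper is mounted at the origin on a cart in front of the work surface, level with it; the furniture and walls round the work are solid. World frame = base frame: x ahead of the robot, y to its left, z up, the work surface at z = 0. Lengths are in mm, angles in rad, forces in N, time in s.
With the tool pointing down it reaches from about 325 to 775 mm from the base axis. Payload 5.5 kg.
Tool frame: the origin (TCP) lies at the centre of the arm's flange, where the gripper is bolted on; the fingertips stand 182 mm ahead of it and the grasp point (between the pads) lies 163 mm ahead of it (ctrl.hold_point_z is the distance from the TCP to the grasp point, in mm); z points along the fingers, y is the direction in which the jaws open and shut (so a half turn about z gives the same grasp; the last joint's range is limited). The gripper opens to 88 mm and grips with 3 to 60 N. Pads are 20 mm wide; open, the fingers measure 115 mm over their backs; the gripper's body (75 mm by 178 mm) begins 61 mm behind the grasp point.
Start: joints at [1.116, 0.091, 1.231, -0, 1.82, -0.057], TCP at [232.441, 553.163, 404.631] pointing down, gripper open.
Joint ranges: [-2.87, 2.87], [-0.86, 2.18], [0.17, 2.46], [-1.51, 4.65], [0.06, 2.69], [-2.65, 2.65]. Speed limits (rad/s): [2.57, 2.57, 3.01, 3.14, 3.14, 3.14].

INTERFACE

Orientations are given as a rotation vector (axis times angle).
In Python, from station import sensors, vision, workorder, finder, ctrl gives the robot as it stands. The module is installed in compiled form; this text tells all that it offers.
- The arm moves only by the shell command python3 -m creep 'ROWS' [FORCE]. ROWS is JSON, one flat list of numbers, 7 for each row, row after row: the opening in per cent of the stroke, from 0 (shut) to 100 (fully open), then the shift along the tool's x, y, z in m, then the turn, a rotation vector about the tool's x, y, z in degrees. A call has 1 to 8 rows; each row is the pose to reach, as a shift and turn from the pose measured when the call began, along the tool's axes at that moment; what a row does not reach only later rows make up. A row lasts 1/12 s, in which the tool goes at most 41.7 mm and 7.16 degrees, less where a joint would pass 70% of its speed; a pose out of reach is approached as far as the arm can. A call with a gripper value outside its range is refused whole. The fingers move at their own pace and stop on an object; FORCE is the grip in N (left out, the last holds). Time passes only in rows, so rows that repeat a pose let the fingers close. It gives the time, the measured TCP pose, the force and the opening at its end, in the units of the state.
- sensors.observe(): the state, without advancing time (a new reading comes with each control period).
- vision.grab_frame(name): name is "side" or "top"; returns the picture (400x640x3 uint8, red, green, blue); there is no depth.
- vision.calibration(name): a dict with "fx", "fy", "cx", "cy" (pixels), "rvec" (rotation vector, rad) and "tvec" (3), from world to camera coordinates, as OpenCV has them. Camera axes: x right, y down, z forward; pixel columns grow to the right and rows downward; lengths in mm; the calibration is good to about 2 mm. A picture is of the moment at which its call begins. calibration takes no time and is no camera call.
- workorder.job_done(): hands the job in, once; it reports no verdict.
Trained networks look in the newest picture that a camera, given by its name, has taken for a name from the list of things; names that differ only in an ending like _2 or _b are one class to them, and where a whole thing is asked for, a point or a joint stands for the part that bears it (a point fixed in the world has none). Each returns a list of dicts, best first, with "score" (0 to 1); they miss things now and then, are a little off and sometimes report something else, mostly with a low value. They report only what shows in the picture. A call takes as long as a camera call. They do not tell look-alikes from the thing itself.
- finder.recognise(camera, target): "bbox" ([centre column, centre row, width, height] in pixels, round what is visible of it).
The state is a dict: "clock": time; "joint_pos": joint angles; "joint_velocities": joint speeds; "joint_torque": joint torques, N m; "ee_pos": TCP position; "eef_rot": TCP orientation; "wrist_force": force on the tool from outside, world axes, zero at the start; "moment": the same for the moment, N m; "width": opening from 0.0 (shut) to 1.0 (fully open).
Only numpy, scipy, OpenCV 4.12 (cv2) and the standard library are available. Lean on these libraries where they do the work, as an engineer would, in place of code of your own. Each camera call takes 0.05 s, during which the arm holds its last target. There are 200 camera calls.

TASK

Three small glass jars stand on the bench with their lids sitting loose. Close the one with the red lid: with the fingertips closed together, press gently on the middle of its lid until it is fully home, then take the hand away, leaving that jar standing where it is. The other two jars are still in use, so leave them and their raised lids alone, and do not disturb the steel block or the punch; do not grasp or lift anything.

Things in the scene. Friction and masses are not known exactly. Their poses are not given: they have to be found in the camera images.
- red_jar: small round glass jar with a frosted neck and a red lid, 53 mm across and 64 mm tall with its lid fully down; loose, about 0.1 kg, standing upright on the bench. Origin: centre of its underside, z up. The jar to be closed.
- red_jar_lid (a joint): height of the red lid above its fully closed position, in m: 0 = fully home on the jar, about 0.006 to 0.0085 at the start (sitting loose and proud of the jar). It slides straight up and down along the jar's axis, stays wherever it is left, and takes about 1.5 N to push down; at 0 it meets a rigid stop.
- red_lid_top (a point): centre of the flat top face of the red lid; moves with the lid (64 mm above the bench when the lid is fully down). z up. The face is about 50 mm across.
- grey_jar: small round glass jar with a frosted neck and a light grey lid, 49 mm across and 57 mm tall with its lid fully down; loose, about 0.1 kg, standing upright on the bench. Origin: centre of its underside, z up. Blue contents. In use: leave it alone.
- grey_jar_lid (a joint): height of the light grey lid above its fully closed position, in m: 0 = fully home on the jar, about 0.006 to 0.0085 at the start (sitting loose and proud of the jar). It slides straight up and down along the jar's axis, stays wherever it is left, and takes about 1.5 N to push down; at 0 it meets a rigid stop.
- grey_lid_top (a point): centre of the flat top face of the light grey lid; moves with the lid (57 mm above the bench when the lid is fully down). z up.
- black_jar: small round glass jar with a frosted neck and a black lid, 61 mm across and 74 mm tall with its lid fully down; loose, about 0.1 kg, standing upright on the bench. Origin: centre of its underside, z up. In use: leave it alone.
- black_jar_lid (a joint): height of the black lid above its fully closed position, in m: 0 = fully home on the jar, about 0.006 to 0.0085 at the start (sitting loose and proud of the jar). It slides straight up and down along the jar's axis, stays wherever it is left, and takes about 1.5 N to push down; at 0 it meets a rigid stop.
- black_lid_top (a point): centre of the flat top face of the black lid; moves with the lid (74 mm above the bench when the lid is fully down). z up.
- bench_block: loose polished steel block, 64x64x20 mm, lying flat on the bench among the jars. Origin: centre of its underside. Leave it alone.
- punch: loose dark steel doming punch, a rod 68 mm long along its y axis and 13 mm thick, lying on the bench among the jars. Origin: centre of its underside. Leave it alone.
Not all that is in view belongs to the job. Leave any yellow look-alike of the red_jar alone.

How it is judged:
By the outcome, as a careful person would: the job done as asked, in the order asked, and still so for the second after the job is handed in, with the robot touching nothing.
It also fails if it takes over 32 s, if anything falls off the work surface, if the arm or the gripper's body presses on something with over 40 N, if the wrist force passes 120 N, or if a joint passes its speed limit or range.

## Working session

There is one attempt and no reset: what is moved stays moved. The work goes in short steps, Python scripts to look and compute and a shell command to move; the robot and the scene stay as the last step left them, time stands still between calls to the robot, and variables do not carry over. Pictures are saved under pics/ and viewed, about 8 in all and at most 12, crops included, and the job is handed in when it is done.

```bash
mkdir -p pics; cat > h.py <<'E'
import numpy as np, cv2
from station import sensors, vision, workorder, finder, ctrl
def save(cam,name,crop=None,scale=1):
    im=vision.grab_frame(cam)[:,:,::-1].copy()
    if crop: x0,y0,x1,y1=crop; im=im[y0:y1,x0:x1]
    if scale!=1: im=cv2.resize(im,None,fx=scale,fy=scale,interpolation=cv2.INTER_CUBIC)
    cv2.imwrite('pics/'+name,im)
def cal(cam):
    c=vision.calibration(cam);R=cv2.Rodrigues(np.array(c['rvec'],float))[0];K=np.array([[c['fx'],0,c['cx']],[0,c['fy'],c['cy']],[0,0,1]])
    return K,R,np.array(c['tvec'],float).ravel()
def proj(cam,p):
    K,R,t=cal(cam);q=K@(R@np.array(p,float)+t);return q[:2]/q[2]
def onz(cam,uv,z):
    K,R,t=cal(cam);d=R.T@np.linalg.solve(K,[uv[0],uv[1],1]);o=-R.T@t
    return o+d*(z-o[2])/d[2]
E
python3 - <<'E'
from h import *
save('top','t1.png');save('side','s1.png')
for c in('top','side'):
    K,R,t=cal(c);print(c,'cam at',(-R.T@t).round(),'fwd',R[2].round(2),K[0,0])
    for n in('red_jar','red_lid_top','grey_jar','black_jar','bench_block','punch'):
        print(n,[(np.round(d['bbox'],1).tolist(),round(d['score'],2)) for d in finder.recognise(c,n)[:3]])
s=sensors.observe();print(s['clock'],s['ee_pos'],s['eef_rot'],s['wrist_force'])
E
```

```text
top cam at [332. -22. 918.] fwd [ 0.21  0.01 -0.98] 472.578297637952
red_jar [([284.4, 200.3, 27.4, 32.8], 0.84), ([239.3, 179.0, 31.8, 38.0], 0.61)]
red_lid_top [([237.4, 176.2, 28.8, 27.5], 0.95)]
grey_jar [([413.6, 167.5, 28.9, 33.0], 0.64), ([234.8, 174.4, 28.0, 25.8], 0.45)]
black_jar [([318.0, 253.0, 34.3, 33.0], 0.58)]
bench_block [([423.1, 253.3, 38.7, 42.7], 0.55)]
punch [([330.6, 179.2, 37.1, 4.5], 0.5)]
side cam at [ 115. -659.  490.] fwd [ 0.47  0.75 -0.46] 397.2491343080307
red_jar [([300.6, 191.6, 18.3, 32.1], 0.87), ([306.4, 211.7, 19.3, 36.6], 0.65)]
red_lid_top [([306.6, 200.4, 21.7, 10.3], 0.63), ([300.5, 180.3, 17.7, 9.8], 0.47)]
grey_jar [([300.1, 182.3, 19.9, 12.2], 0.68), ([400.3, 251.8, 30.2, 39.9], 0.55)]
black_jar [([284.9, 232.2, 27.9, 51.5], 0.59)]
bench_block [([342.8, 295.9, 49.7, 39.5], 0.62), ([284.7, 233.4, 28.2, 51.9], 0.48)]
punch [([346.4, 231.2, 22.6, 14.5], 0.64)]
0.7 [232.43119895 553.14757165 404.68215182] [6.20659713e-01 3.07965048e+00 6.76545380e-05] [ 0.22260434 -0.87819724 -0.74685267]
```

View pics/t1.png

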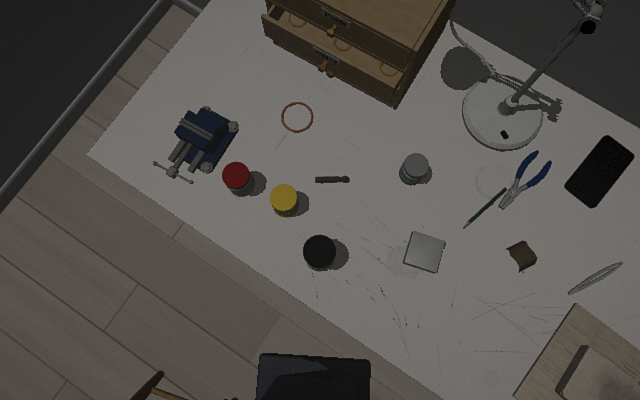

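View pics/s1.png

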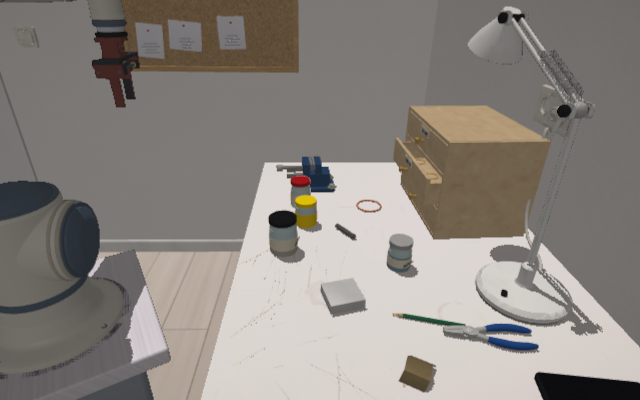

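```bash
cat > meas.py <<'E'
from h import *
from scipy.optimize import least_squares
def red(cam):
    im=vision.grab_frame(cam).astype(int);m=((im[:,:,0]>50)&(im[:,:,0]>2.2*im[:,:,1])&(im[:,:,0]>2.2*im[:,:,2])).astype(np.uint8)
    n,l,st,c=cv2.connectedComponentsWithStats(m)
    return [(st[i].tolist(),c[i].round(1).tolist()) for i in range(1,n) if st[i][4]>40]
E
python3 - <<'E'
from meas import *
a=vision.grab_frame('top')[140:230,190:330,::-1];b=vision.grab_frame('side')[150:240,250:390,::-1]
cv2.imwrite('pics/c1.png',np.vstack([cv2.resize(np.clip(a*1.8,0,255).astype(np.uint8),None,fx=3.3,fy=3.3,interpolation=2),cv2.resize(b,None,fx=3.3,fy=3.3,interpolation=2)]))
for c in('top','side'):print(c,red(c))
for z in(64,71):print(z,onz('top',(236.5,175.5),z).round(1),onz('side',(300.2,180.5),z).round(1))
print('yel',onz('top',(284,198),70).round(),'vise',onz('top',(205,138),60).round())
s=sensors.observe();print(cv2.Rodrigues(np.array(s['eef_rot']))[0].round(3))
E
```

```text
top [([222, 162, 27, 26, 536], [235.1, 174.6])]
side [([291, 176, 19, 11, 169], [299.9, 181.0])]
64 [559.2 158.3  64. ] [561.3 161.8  64. ]
71 [557.3 156.8  71. ] [554.  148.3  71. ]
yel [520.  65.  70.] vise [630. 227.  60.]
[[-0.922  0.387  0.   ]
 [ 0.387  0.922  0.   ]
 [-0.     0.    -1.   ]]
```

View pics/c1.png

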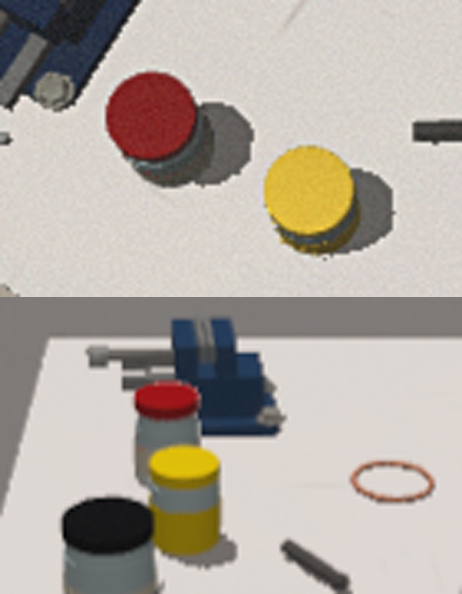

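The picture shows two candidates. The red lid is at top (235,174) and side (300,180), and the yellow look-alike is at top (284,198) and side (306,205). The red one fits the description. The vise stands behind it, at the upper left of the top view.

```bash
cat >> h.py <<'E'
def rel(p):
    s=sensors.observe();R=cv2.Rodrigues(np.array(s['eef_rot'],float))[0];return (R.T@(np.array(p)-s['ee_pos'])).round(1)
E
python3 - <<'E'
from h import *
p=onz('top',(235.2,174.4),71);print(p.round(1),proj('side',p).round(1),'vise top',[onz('top',u,80).round() for u in((180,130),(205,110),(235,125),(157,163))])
print(rel([p[0],p[1],71+182+80]),'yaw',np.degrees(np.arctan2(.922,.387)))
print('radius',np.hypot(*p[:2]))
E
```

```text
[559.3 159.4  71. ] [299.9 178.5] vise top [array([636., 270.,  80.]), array([679., 228.,  80.]), array([653., 168.,  80.]), array([569., 304.,  80.])]
[-453.8 -236.3   71.7] yaw 67.2302733655947
radius 581.5768015759155
```

```bash
python3 -m creep '[0,-0.454,-0.236,0.03,0,0,0, 0,-0.454,-0.236,0.03,0,0,0, 0,-0.454,-0.236,0.03,0,0,0, 0,-0.454,-0.236,0.03,0,0,0, 0,-0.454,-0.236,0.03,0,0,0, 0,-0.454,-0.236,0.03,0,0,0, 0,-0.454,-0.236,0.03,0,0,0, 0,-0.454,-0.236,0.03,0,0,0]' 5
python3 - <<'E'
from h import *
print(rel([559.3,159.4,333]))
E
```

```text
clock: 1.57
ee_pos: [446.0, 295.5, 385.3]
eef_rot: [0.62, 3.079, 0.001]
wrist_force: [-0.7, 0.8, -0.0]
width: 0.433
[-157.2  -81.6   52.3]
```

```bash
python3 -m creep '[0,-0.157,-0.0815,0.035,0,0,0, 0,-0.157,-0.0815,0.052,0,0,0, 0,-0.157,-0.0815,0.052,0,0,0, 0,-0.157,-0.0815,0.052,0,0,0, 0,-0.157,-0.0815,0.052,0,0,0, 0,-0.157,-0.0815,0.052,0,0,0, 0,-0.157,-0.0815,0.052,0,0,0]'
python3 - <<'E'
from h import *
print(rel([559.3,159.4,333]),sensors.observe()['wrist_force'].__repr__())
a=cv2.resize(vision.grab_frame('top')[100:240,140:340,::-1],None,fx=2.5,fy=2.5);b=cv2.resize(vision.grab_frame('side')[80:220,220:420,::-1],None,fx=2.5,fy=2.5)
cv2.imwrite('pics/a1.png',np.vstack([a,b])[:,:])
cv2.imwrite('pics/a1.png',cv2.resize(np.vstack([a,b]),None,fx=.85,fy=.85))
s=sensors.observe();p=np.array(s['ee_pos']);print(p,proj('side',p-[0,0,182]),proj('top',p-[0,0,182]))
E
```

```text
clock: 2.15
ee_pos: [559.5, 158.7, 332.6]
eef_rot: [-0.624, -3.078, -0.0]
wrist_force: [-0.2, 0.4, -0.0]
width: 0.003
[ 0.5  0.5 -0.4] array([-0.20255437,  0.39764433, -0.04786438])
[558.81908089 160.33727011 334.01872805] [299.21423173 148.42935133] [225.75290777 161.63599127]
```

View pics/a1.png

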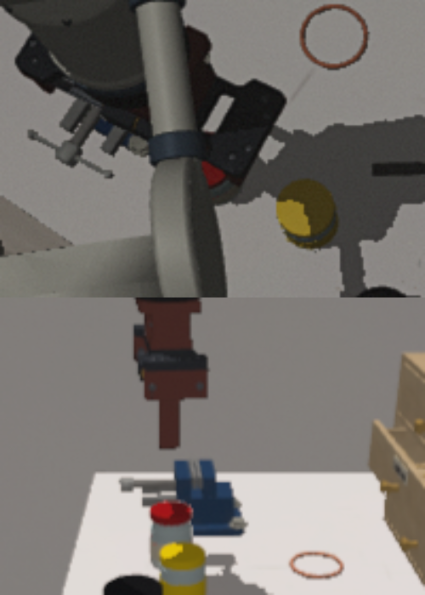

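The closed fingertips are at side (299.5,151), directly above the red lid at (300.5,180), within about 2 mm sideways. Now I'll go down.

```bash
python3 -m creep '[0,0,0,0.03,0,0,0, 0,0,0,0.055,0,0,0, 0,0,0,0.070,0,0,0, 0,0,0,0.074,0,0,0, 0,0,0,0.074,0,0,0, 0,0,0,0.074,0,0,0]'
python3 - <<'E'
from h import *
a=np.mean([ (vision.grab_frame('side'),np.r_[sensors.observe()['ee_pos'],sensors.observe()['wrist_force']])[1] for _ in range(8)],0);print(a.round(2),a[2]-182)
save('side','s2.png',(250,120,360,220),5)
E
```

```text
clock: 2.75
ee_pos: [558.8, 161.4, 261.7]
eef_rot: [0.617, 3.078, 0.004]
wrist_force: [0.1, 0.8, 0.8]
width: 0.01
[ 5.5910e+02  1.6069e+02  2.6159e+02  1.9000e-01  3.0000e-01 -2.0000e-01] 79.58590300585735
```

View pics/s2.png

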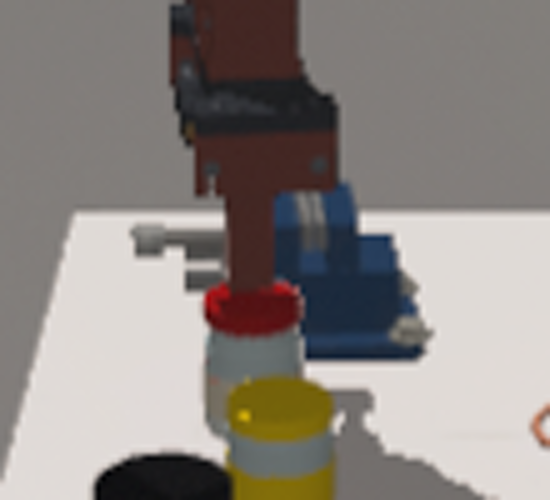

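The fingertips hover about 8 mm above the middle of the lid: tip at crop (250,291), lid centre at about (252,296). Next I'll press in small steps and watch the force.

```bash
python3 -m creep '[0,0,0,0.003,0,0,0, 0,0,0,0.005,0,0,0, 0,0,0,0.007,0,0,0, 0,0,0,0.008,0,0,0, 0,0,0,0.009,0,0,0, 0,0,0,0.010,0,0,0, 0,0,0,0.011,0,0,0, 0,0,0,0.011,0,0,0]'
python3 - <<'E'
from meas import *
a=np.mean([ (vision.grab_frame('side'),np.r_[sensors.observe()['ee_pos'],sensors.observe()['wrist_force']])[1] for _ in range(8)],0);print(a.round(2),a[2]-182,red('side'))
E
```

```text
clock: 3.87
ee_pos: [559.0, 160.4, 249.1]
eef_rot: [0.619, 3.079, 0.002]
wrist_force: [0.8, 0.6, -0.4]
width: 0.009
[ 5.5897e+02  1.6038e+02  2.4918e+02 -5.0000e-02 -9.0000e-02 -1.8000e-01] 67.17976381412223 [([291, 179, 19, 10, 135], [299.9, 183.7])]
```

```bash
python3 -m creep '[0,0,0,0.001,0,0,0, 0,0,0,0.0015,0,0,0, 0,0,0,0.002,0,0,0, 0,0,0,0.0025,0,0,0, 0,0,0,0.0025,0,0,0]'
cat > st.py <<'E'
from meas import *
a=np.mean([ (vision.grab_frame('side'),np.r_[sensors.observe()['ee_pos'],sensors.observe()['wrist_force']])[1] for _ in range(8)],0);print(a.round(2),a[2]-182,red('side'))
E
python3 st.py
```

```text
clock: 4.73
ee_pos: [559.0, 160.4, 246.8]
eef_rot: [0.619, 3.078, 0.002]
wrist_force: [0.8, 0.7, 0.5]
width: 0.004
[5.5902e+02 1.6039e+02 2.4680e+02 3.9000e-01 4.0000e-02 8.5000e-01] 64.80105674553323 [([291, 179, 18, 10, 128], [299.9, 184.4])]
```

```bash
python3 -m creep '[0,0,0,0.0005,0,0,0, 0,0,0,0.001,0,0,0, 0,0,0,0.001,0,0,0]'; python3 st.py
```

```text
clock: 5.43
ee_pos: [559.0, 160.4, 246.2]
eef_rot: [0.619, 3.078, 0.003]
wrist_force: [-0.6, 0.2, 3.4]
width: 0.002
[ 5.5903e+02  1.6039e+02  2.4616e+02 -1.2200e+00 -2.0000e-01  4.2000e+00] 64.15528458950382 [([291, 180, 19, 10, 135], [299.9, 184.7])]
```

```bash
python3 -m creep '[0,0,0,0.0006,0,0,0, 0,0,0,0.0012,0,0,0, 0,0,0,0.0012,0,0,0]'; python3 st.py
```

```text
clock: 6.13
ee_pos: [559.1, 160.4, 246.1]
eef_rot: [0.619, 3.077, 0.003]
wrist_force: [-2.4, -0.7, 8.7]
width: 0.004
[559.06 160.43 246.12  -2.63  -0.6    8.74] 64.11896295056894 [([291, 180, 19, 10, 134], [299.9, 184.7])]
```

The lid is on its rigid stop: the force rose from 4 to 9 N while the tip stayed at 64.1 mm. Now I'll take the hand straight up.

```bash
python3 -m creep '[0,0,0,-0.002,0,0,0, 0,0,0,-0.01,0,0,0, 0,0,0,-0.04,0,0,0, 0,0,0,-0.08,0,0,0, 0,0,0,-0.12,0,0,0, 0,0,0,-0.15,0,0,0, 0,0,0,-0.15,0,0,0, 0,0,0,-0.15,0,0,0]'
python3 - <<'E'
from meas import *
print(red('side'),sensors.observe()['wrist_force'],onz('side',(299.9,185-120/60-2),64))
save('side','s3.png',(250,140,420,280),4)
E
```

```text
clock: 7.25
ee_pos: [558.7, 160.2, 398.7]
eef_rot: [0.618, 3.073, 0.006]
wrist_force: [0.6, -0.2, -0.1]
width: 0.004
[([291, 179, 18, 11, 161], [299.7, 184.0])] [-0.05606574 -0.10797759 -0.77015588] [559.1764079  159.44291237  64.        ]
```

View pics/s3.png

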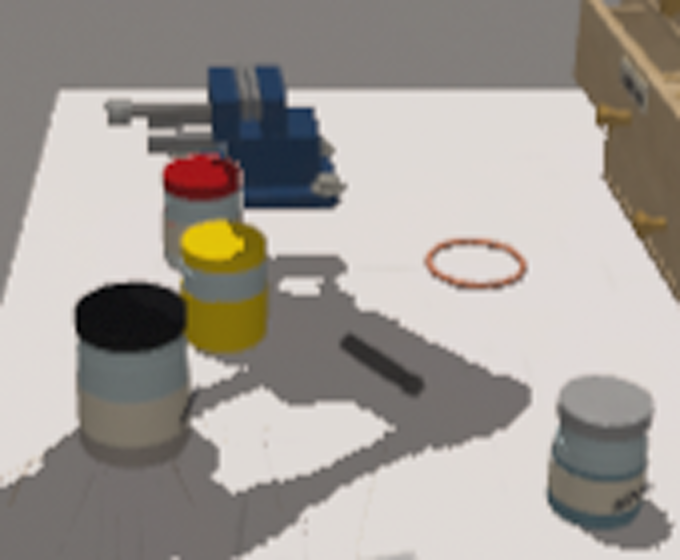

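The red lid at side (300,183) is down 3 px, about 7 mm. Its jar hasn't moved, and neither have the other jars or their lids.

```bash
python3 -c "
from station import workorder;print(workorder.job_done())"
```

```text
the job is handed in; nothing more can be done
None
```

The red-lidded jar is closed and the job is handed in. I pressed the middle of its lid with the fingertips shut until it met the rigid stop, then raised the hand about 150 mm clear. This took about 7 s of robot time.

**Lid fully home:** the fingertips stopped at 64.1 mm, against the 64 mm expected. Pressing further raised the force from about 4 to 9 N with almost no more movement. In the side view the lid came down 3 px, about 7 mm.

**Jar position:** there was a small sideways force of about 2.6 N at the end of the press. The lid's column in the side view stayed the same to within 0.2 px, so the jar did not visibly move.

**Other things:** in the last side picture the grey, black and yellow jars and the punch look untouched, and the grey and black lids are still raised. The steel block was nearly all outside that crop, so I did not check it afterwards, but the hand never went near it. I judged these by eye and did not measure them again. None of my checks failed or disagreed.

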